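# Hold a lacquer sample inside the UV curing box

## Task

Slide the red-knobbed shutter on top of the grey UV curing box all the way open, then lift the yellow-handled lacquer sample paddle out of the drying rack and pass its blade straight down through the slot in the lid until the white line round the blade has gone well below the lid, while the handle stays clear above the lid. Do not let go or rest it on anything: finish while the gripper is still holding it steady in the slot, without jamming it against the slot. Leave the blue-handled paddle, the gold foil roll and the brass tin where they are.

Things in the scene. Friction and masses are not known exactly. Their poses are not given: they have to be found in the camera images.
- shutter (a joint): the sliding shutter on the curing box: m it has slid from closed (0, covers the slot) to fully open (0.070, the stop), along the +y axis of slot. It may start a little open. About 1.5 N of sliding friction, no spring; stays where left. The rails it runs in reach past the plate on the side it opens to; a patch of black louvres marks the other end of the lid.
- shutter_knob (a point): centre of the top of the shutter's red knob, an upright square block 16 x 16 mm and 30 mm high on a 4 mm dark plate 32 x 66 mm (x, y of slot; the knob stands in the plate's middle); the point is 35 mm above the lid's top. Moves with the shutter, its axes parallel to those of slot; two rails beside the plate, 17 to 22 mm either side of the slot's centre line, rise 8 mm above the lid.
- slot (a point): centre of the slot in the lid of the curing box, at the height of the lid's top (130 mm above the desk). z up; y runs along the slot (44 mm long), x across it (8 mm wide, so the 6 mm blade has 2 mm of clearance in all; 4 mm in all lengthwise). The lid is 6 mm thick, the slot's long edges are rounded, and the box is hollow below, its inner floor 124 mm below the lid's top. The box is fixed, 200 mm (x) by 260 mm (y), centred on the slot, 130 mm high.
- paddle: the sample paddle to use: flat brown wooden blade 6 mm thick (x), 40 mm wide (y) and 70 mm long with a rounded lower edge, and above it a YELLOW handle 22 mm (x) by 46 mm (y), from 70 to 140 mm above the lower edge. Origin: middle of the blade's lower edge; z up along the paddle. A white line round the blade lies 42 to 45 mm above the lower edge. About 0.12 kg (varies). It starts upright in either pocket of the rack. Either face may face either way.
- spare: a finished paddle of the same shape and origin, with a BLUE handle, hanging in the other pocket; leave it.
- rack: fixed wooden drying rack, 60 mm (x) by 240 mm (y) by 85 mm high; origin: centre of its underside. Two pockets 12 x 47 mm, 75 mm deep, at y = -60 and +60 mm; a paddle hangs in each by the shoulders of its handle, which rest on the rack's top, so its lower edge is 15 mm above the desk and the paddle's y lies along the rack's y.
- foil: roll of gold foil standing on end, 60 mm across, 60 mm high, origin at the centre of its underside; leave it.
- tin: brass-coloured tin with a white lid, 72 mm across, 70 mm high, origin at the centre of its underside; leave it.
Mind the look-alikes: they are no part of the job. There is more than one size of the paddle; the job needs the largest.

How it is judged (in metres and radians):
On the way, in this order (a step that is already met when the one before it is completed fails the run):
1. the shutter is slid fully open (within 10 mm of its stop) while the paddle is still in the rack (value of joint shutter above 0.06 m and distance of paddle from where it was at the start of the episode below 0.04 m), for 0.2 s.
2. the yellow-handled paddle is lifted clear of the rack in the gripper (height (world z) of paddle above 0.09 m and contact force between the fingers and paddle above 1 N), for 0.2 s.
At the end, for the whole second after the job is handed in: The fingers hold the yellow paddle still and upright (0.2 rad), blade in the slot, lower edge 46 to 68 mm below the lid's top, within 12 mm of the slot's middle and 0.2 rad of its direction, pressing on the box with under 12 N; shutter open 55 mm or more (value of joint shutter above 0.055 m and z of paddle in the frame of slot between -0.068 and -0.046 m and horizontal distance between paddle and slot below 0.012 m and angle between the y axis of paddle and the y axis of slot, either way round below 0.2 rad and angle between paddle's own z axis and vertical below 0.2 rad and linear speed of paddle below 0.02 m/s and contact force between the fingers and paddle above 1 N and contact force between paddle and uvbox below 12 N); the arm keeps its last pose, push and grip.
It fails at once if the blue-handled paddle is knocked or carried more than 30 mm from its place (distance of spare from where it was at the start of the episode above 0.03 m).
It fails at once if the foil roll is knocked or carried more than 30 mm from its place (distance of foil from where it was at the start of the episode above 0.03 m).
It fails at once if the tin is knocked or carried more than 30 mm from its place (distance of tin from where it was at the start of the episode above 0.03 m).
It also fails if it takes over 64 s, if anything falls off the work surface, if the arm or the gripper's body presses on something with over 40 N, if the wrist force passes 120 N, or if a joint passes its speed limit or range.

## Robot

A 6-joint arm with a two-finger parallel gripper is mounted at the origin on the work surface. World frame = base frame: x ahead of the robot, y to its left, z up, the work surface at z = 0. Lengths are in mm, angles in rad, forces in N, time in s.
With the tool pointing down it reaches from about 275 to 1000 mm from the base axis. Payload 8.4 kg.
Tool frame: the origin (TCP) lies on the centre line of the jaws, within the pads' length; the fingertips stand r.tip_reach ahead of it and the grasp point (between the pads) lies 11 mm behind it (r.tip_reach is the distance from the TCP to the fingertips, in mm); z points along the fingers, y is the line along which they close (so a half turn about z gives the same grasp; the last joint's range is limited). The gripper opens to 85 mm and grips with 20 to 120 N. Pads are 22 mm wide; open, the fingers measure 114 mm over their backs; the gripper's body (76 mm by 85 mm) begins 54 mm behind the grasp point. The pads swing forward as they close: fully open they stand 13 mm farther back than shut.
Start: joints at [-1.191, 0.353, 1.633, -0, 1.155, -0.002], TCP at [232.868, -580, 239.281] pointing down, gripper open.
Joint ranges: [-2.63, 2.63], [-0.92, 2.1], [0.06, 2.66], [-1.3, 4.44], [0, 2.69], [-3.02, 3.02]. Speed limits (rad/s): [2.22, 2.22, 2.79, 3.14, 3.14, 3.14].

## Interface

Orientations are given as [roll, pitch, yaw] about the fixed x, y, z axes, in that order (R = Rz(yaw) Ry(pitch) Rx(roll)).
In Python, from rig import r gives the robot as it stands.
- The arm moves only by the tool carry_out, never from a script. Its argument "targets" is a list of rows, each an object with "dp": the shift along the tool's x, y, z in mm, a list of three; "yaw": the turn about the tool's z in degrees. A call has 1 to 12 rows; each row is the pose to reach, as a shift and turn from the pose commanded when the call began, along the tool's axes at that moment; what a row does not reach only later rows make up. A row lasts 1/8 s, in which the tool goes at most 62.5 mm and 10.7 degrees, less where a joint would pass 70% of its speed; a pose out of reach is approached as far as the arm can. A call with a gripper value outside its range is refused whole. "fingers" is the opening, from -1 (shut) to 1 (fully open), so that 0 is half open, set as the call begins (left out, the last holds). The fingers move at their own pace and stop on an object; "grip_force" is the grip in N (left out, the last holds). Time passes only in rows, so rows that repeat a pose let the fingers close. It gives the time, the measured TCP pose, the force, the opening and the grip force at its end, in the units of the state.
- r.sense(): the state, without advancing time (a new reading comes with each control period).
- r.grab_frame(name): name is "scene" or "top" or "wrist"; returns the picture (384x512x3 uint8, red, green, blue); there is no depth.
- r.get_calibration(name): a dict with "fx", "fy", "cx", "cy" (pixels), "rvec" (rotation vector, rad) and "tvec" (3), from world to camera coordinates, as OpenCV has them. Camera axes: x right, y down, z forward; pixel columns grow to the right and rows downward; lengths in mm; the calibration is good to about 2 mm. A picture is of the moment at which its call begins: read the wrist's pose just before it. get_calibration takes no time and is no camera call; for the wrist camera it gives the pose at the moment of the call.
- r.sign_off(): hands the job in; it is judged then, once.
The state is a dict: "clock": time; "qpos": joint angles; "qvel": joint speeds; "joint_efforts": joint torques, N m; "eef_pos": TCP position; "tcp_rot": TCP orientation; "contact_force": force on the tool from outside, world axes, zero at the start; "wrist_torque": the same for the moment, N m; "opening": opening from 0.0 (shut) to 1.0 (fully open); "grasp_force": force on a finger pad.
Only numpy, scipy, OpenCV 4.12 (cv2) and the standard library are available. Lean on these libraries where they do the work, as an engineer would, in place of code of your own. Each camera call takes 0.05 s, during which the arm holds its last target. There are 200 camera calls.

## Working session

There is one attempt and no reset: what is moved stays moved. The work goes in short steps, Python scripts to look and compute and a tool call to move; the robot and the scene stay as the last step left them, time stands still between calls to the robot, and variables do not carry over. Pictures are saved under pics/ and viewed, at most 10 in all, crops included, and the job is handed in when it is done.

Besides the shell and the picture viewer there is one more tool, called after "Call:" in YAML: its name, and indented under it one key for each argument. carry_out: Moves the arm, as the interface text tells. Its arguments: {"type":"object","properties":{"targets":{"type":"array","items":{"type":"object","properties":{"dp":{"type":"array","items":{"type":"number"}},"yaw":{"type":"number"}}}},"fingers":{"type":"number"},"grip_force":{"type":"number"}},"required":["targets"]}

```bash
mkdir -p pics; ls; python3 - <<'E'
from rig import r
import cv2,numpy as np
print(r.sense(), r.tip_reach)
for n in ("scene","top"):
    im=r.grab_frame(n); cv2.imwrite(f"pics/{n}0.png",im[:,:,::-1]); c=r.get_calibration(n); print(n,c)
a=cv2.imread("pics/scene0.png");b=cv2.imread("pics/top0.png")
cv2.imwrite("pics/both0.png",cv2.resize(np.vstack([a,b]),(800,1200)))
E
```

```text
pics
{'clock': 0.0, 'qpos': array([-1.19139523e+00,  3.53642222e-01,  1.63413217e+00,  4.49526201e-05,
        1.15518975e+00, -2.39522389e-03]), 'qvel': array([-3.49975211e-04, -5.20722875e-04, -3.28745010e-04,  9.85641852e-05,
        1.48994558e-03, -1.47543085e-03]), 'joint_efforts': array([ 2.84367285e-03, -6.05241609e+01, -3.42066085e+01,  6.60035244e-05,
        9.40124562e-03, -5.42502789e-06]), 'eef_pos': array([ 232.71266242, -579.56438462,  238.56621172]), 'tcp_rot': array([-3.14022127e+00, -4.43858392e-05,  3.81778112e-01]), 'contact_force': array([0.14595607, 0.75222378, 0.03017538]), 'wrist_torque': array([ 0.03812616, -0.0291551 ,  0.04603279]), 'grasp_force': 0.0, 'opening': 0.9993544265092789} 8.0
scene {'fx': 475.23149705019136, 'fy': 475.23149705019136, 'cx': 256.1520215181243, 'cy': 180.6936312234163, 'rvec': array([ 1.65318254,  2.18501125, -0.59753536]), 'tvec': array([ 118.60570196, -467.57662323, 1335.84929745])}
top {'fx': 382.192698439788, 'fy': 382.192698439788, 'cx': 260.6233232003763, 'cy': 190.2409355062361, 'rvec': array([ 2.17448709, -2.16110506,  0.16722112]), 'tvec': array([ 14.43723643, 629.1388082 , 963.37666297])}
```

View pics/top0.png

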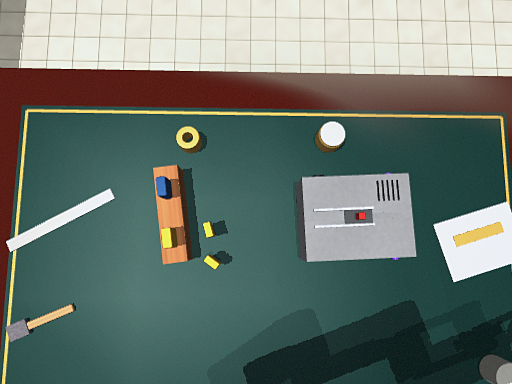

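View pics/scene0.png

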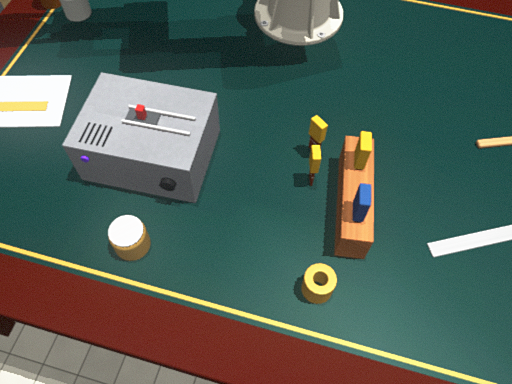

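The top view shows the closed shutter with its red knob at (361,216). The louvres are on the right, so it opens to the image left. The rack is at (171,215), with yellow at (167,237) and blue at (163,187), and two small decoy paddles stand at (209,229) and (212,262).

```bash
cat > h.py <<'E'
import cv2,numpy as np
from rig import r
def ray(c,uv,z):
    R=cv2.Rodrigues(np.array(c["rvec"]))[0];t=np.array(c["tvec"]);o=-R.T@t
    d=(R.T@np.c_[(np.atleast_2d(uv)-[c["cx"],c["cy"]])/[c["fx"],c["fy"]],np.ones(len(np.atleast_2d(uv)))].T).T
    return o+d*((z-o[2])/d[:,2])[:,None]
def tri(cs,uvs):
    A=[];b=[]
    for c,uv in zip(cs,uvs):
        R=cv2.Rodrigues(np.array(c["rvec"]))[0];t=np.array(c["tvec"]);o=-R.T@t
        d=R.T@np.r_[(np.array(uv)-[c["cx"],c["cy"]])/[c["fx"],c["fy"]],1];d/=np.linalg.norm(d)
        P=np.eye(3)-np.outer(d,d);A.append(P);b.append(P@o)
    return np.linalg.lstsq(np.vstack(A),np.hstack(b),rcond=None)[0]
HSV=dict(yellow=((22,140,60),(34,255,255)),red=((0,170,90),(6,255,255)),blue=((105,120,40),(125,255,255)),wood=((5,100,60),(17,255,255)))
def blobs(im,col,amin=20):
    h=cv2.cvtColor(im,cv2.COLOR_RGB2HSV);m=cv2.inRange(h,*map(np.array,HSV[col]))
    cs=cv2.findContours(m,cv2.RETR_EXTERNAL,cv2.CHAIN_APPROX_NONE)[0]
    return m,[c for c in cs if cv2.contourArea(c)>amin]
E
python3 - <<'E'
from h import *
np.set_printoptions(precision=1,suppress=True)
for n in ("top","scene"):
    im=cv2.imread(f"pics/{n}0.png")[:,:,::-1].copy();c=r.get_calibration(n)
    for col,z in (("yellow",155),("blue",155),("red",165),("wood",85)):
        for k in blobs(im,col)[1]:
            b=cv2.minAreaRect(k)
            if cv2.contourArea(k)<3000: print(n,col,np.array(b[0]),np.array(b[1]),b[2],cv2.contourArea(k),ray(c,b[0],z)[0])
    # box lid: grey
    h=cv2.cvtColor(im,cv2.COLOR_RGB2HSV)
    m=((h[:,:,1]<40)&(h[:,:,2]>110)&(h[:,:,2]<235)).astype(np.uint8)
    m=cv2.morphologyEx(m,cv2.MORPH_CLOSE,np.ones((15,15)))
    for k in cv2.findContours(m,cv2.RETR_EXTERNAL,cv2.CHAIN_APPROX_SIMPLE)[0]:
        if cv2.contourArea(k)>4000:
            b=cv2.boxPoints(cv2.minAreaRect(k)); a=cv2.approxPolyDP(k,6,True)[:,0]
            print(n,"lid",a.tolist(),ray(c,a.astype(float),130)[:,:2].tolist() if len(a)<8 else "", ray(c,b,130))
E
python3 - <<'E'
import cv2
a=cv2.imread("pics/top0.png");cv2.imwrite("pics/crop1.png",cv2.resize(a[140:280,140:430],None,fx=2.75,fy=2.75,interpolation=cv2.INTER_CUBIC))
E
```

```text
top yellow [211.  261.9] [15.2  7.2] 37.87498474121094 90.0 [450.2 132.7 155. ]
top yellow [168.  237.5] [19. 14.] 90.0 159.5 [504.4 231.3 155. ]
top yellow [478.2 233.7] [10.2 48.8] 72.55281066894531 436.5 [ 516.6 -484.9  155. ]
top yellow [207.8 228.9] [14.3  8.2] 80.53767395019531 84.0 [524.2 141.6 155. ]
top yellow [505.2 171.1] [64.3  2.7] 85.38934326171875 26.0 [ 664.8 -560.2  155. ]
top yellow [325.5 114.4] [53.   1.9] 1.123302698135376 31.5 [ 798.4 -133.1  155. ]
top yellow [ 52.5 115.3] [30.7 79.6] 64.41148376464844 82.5 [787.6 510.6 155. ]
top blue [163.6 187.1] [22.2 13.9] 82.87498474121094 238.0 [619.8 245.3 155. ]
top red [360.5 215. ] [6. 9.] 90.0 31.5 [ 557.6 -207.7  165. ]
top red [ 10.6 188.3] [ 6.1 95.4] 4.763641834259033 63.5 [612.8 585.9 165. ]
top red [236.6  84.8] [41.1 16.1] 26.56505012512207 108.0 [865.   79.8 165. ]
top wood [ 50.2 316.2] [ 7.7 49.6] 67.16634368896484 29.0 [318.4 517.2  85. ]
top wood [182.7 187.5] [37.3  2.6] 83.8844985961914 22.0 [628.7 213.9  85. ]
top wood [170.4 214. ] [97.3 25.9] 84.19327545166016 2331.0 [562.4 242.2  85. ]
top wood [40
[... 2594 characters left out ...]
.0 [ 279.2 -689.5   85. ]
scene lid [[0, 335], [0, 371], [21, 375], [22, 383], [216, 383], [20, 323]] [[1019.3768236253511, -258.5523040212994], [1066.6096472560612, -230.10292613535523], [1063.149314242151, -196.81023967376166], [1072.7709354228944, -189.62770519348948], [994.5201268912613, 89.3037664349563], [994.2433125015074, -238.12305697705108]] [[1073.6 -245.3  130. ]
 [ 994.2 -264.7  130. ]
 [ 993.8   89.3  130. ]
 [1068.7   89.   130. ]]
scene lid [[0, 111], [0, 127], [63, 126], [64, 146], [189, 170], [216, 93], [101, 72], [83, 105], [68, 104], [68, 89], [58, 126], [13, 126], [12, 111]]  [[ 670.5 -478.2  130. ]
 [ 462.  -564.7  130. ]
 [ 448.6  -87.8  130. ]
 [ 649.   -54.7  130. ]]
```

View pics/crop1.png

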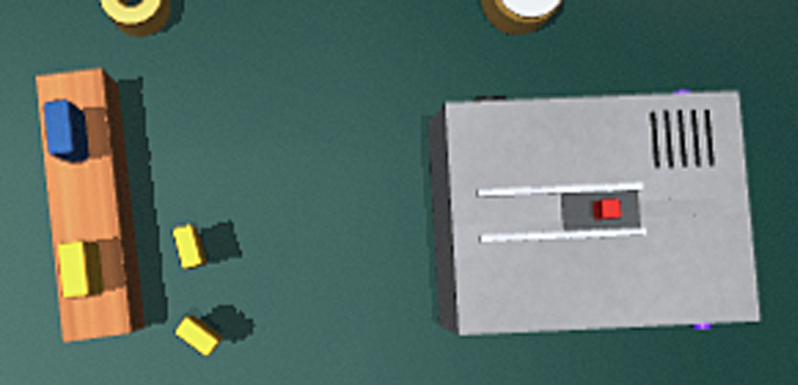

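The crop confirms the lid corners, the shutter nearly closed, and the knob on the lid centre. That puts the slot at about (557,-211), with a yaw of about 0.042. Next I'll move above the knob for a wrist look.

Call:
carry_out:
  targets:
    - {"dp":[44,-22,-4],"yaw":2}
    - {"dp":[88,-44,-8],"yaw":4}
    - {"dp":[132,-66,-12],"yaw":6}
    - {"dp":[176,-88,-16],"yaw":8}
    - {"dp":[220,-110,-20],"yaw":10}
    - {"dp":[264,-133,-20],"yaw":12}
    - {"dp":[308,-155,-20],"yaw":14}
    - {"dp":[352,-177,-20],"yaw":16}
    - {"dp":[396,-200,-20],"yaw":18}
    - {"dp":[440,-222,-20],"yaw":19.5}
    - {"dp":[440,-222,-20],"yaw":19.5}
    - {"dp":[440,-222,-20],"yaw":19.5}
  fingers: 0
  grip_force: 40

```text
clock: 1.6
eef_pos: [558.0, -210.0, 258.8]
tcp_rot: [-3.142, 0.001, 0.043]
contact_force: [0.7, -0.0, -0.2]
opening: 0.5
grasp_force: 0.0
```

```bash
cat >> h.py <<'E'
def togo(p,yaw=None):
    s=r.sense();R=cv2.Rodrigues(np.zeros(3))[0]
    from scipy.spatial.transform import Rotation as Ro
    R=Ro.from_euler("xyz",s["tcp_rot"]).as_matrix()
    print("dp",R.T@(np.array(p)-s["eef_pos"]),"yaw",None if yaw is None else -np.degrees((yaw-s["tcp_rot"][2]+np.pi)%(2*np.pi)-np.pi))
def shot(n,f):
    c=r.get_calibration(n);im=r.grab_frame(n);cv2.imwrite(f,im[:,:,::-1]);return c,im
E
python3 - <<'E'
from h import *
np.set_printoptions(precision=3,suppress=True)
s=r.sense();print(s["clock"],s["eef_pos"],s["tcp_rot"],s["qpos"],s["opening"])
c,im=shot("wrist","pics/w1.png")
R=cv2.Rodrigues(c["rvec"])[0];print("cam",-R.T@c["tvec"],R,c["fx"])
for k in blobs(im,"red")[1]:
    b=cv2.minAreaRect(k);print(b,ray(c,b[0],165))
ct,cs=r.get_calibration("top"),r.get_calibration("scene")
for a,b in (((208,229),(315,154.5)),((168,237.5),(364,142.5)),((211,262),(316.5,127.4)),((163.6,187),(362.6,202.7)),((360.5,215),(139.2,107.9))): print(tri((ct,cs),(a,b)))
E
```

```text
1.6 [ 558.012 -210.038  258.825] [-3.142  0.001  0.043] [-0.362  0.291  1.676 -0.     1.176  1.166] 0.4999483035039263
cam [ 632.537 -205.932  392.857] [[ 0.043 -0.999 -0.   ]
 [-0.955 -0.041  0.293]
 [-0.293 -0.012 -0.956]] 317.9612760430569
((258.365478515625, 202.11672973632812), (8.977128028869629, 19.23670196533203), 85.91438293457031) [[ 553.74  -209.793  165.   ]]
[525.578 146.551 101.359]
[504.404 233.062 148.094]
[446.59  136.846  89.071]
[624.034 253.33  124.548]
[ 557.96  -208.976  165.483]
```

View pics/w1.png

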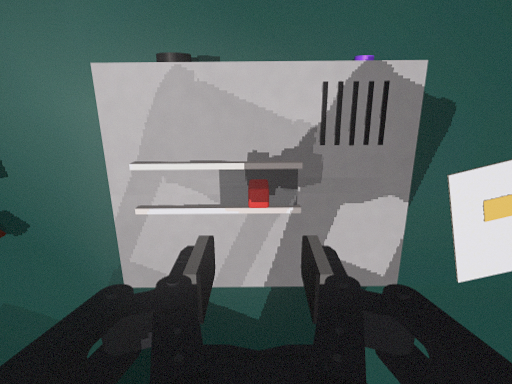

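The wrist view shows the knob between the jaws at (258,195). Triangulation gives (558,-209,165), which matches its known height. I'll descend and grip it.

Call:
carry_out:
  targets:
    - {"dp":[0,0,30],"yaw":0}
    - {"dp":[0,0,60],"yaw":0}
    - {"dp":[0,0,85],"yaw":0}
    - {"dp":[0,0,103],"yaw":0}
    - {"dp":[0,0,103],"yaw":0}

```text
clock: 2.28
eef_pos: [557.3, -210.4, 155.2]
tcp_rot: [-3.141, 0.002, 0.041]
contact_force: [-0.3, -0.1, 0.3]
opening: 0.501
grasp_force: 0.0
```

Call:
carry_out:
  targets:
    - {"dp":[0,0,0],"yaw":0}
    - {"dp":[0,0,0],"yaw":0}
    - {"dp":[0,0,0],"yaw":0}
    - {"dp":[0,0,0],"yaw":0}
    - {"dp":[0,0,0],"yaw":0}
    - {"dp":[0,0,0],"yaw":0}
  fingers: -1
  grip_force: 30

```text
clock: 3.02
eef_pos: [559.1, -210.4, 157.5]
tcp_rot: [3.14, -0.002, 0.042]
contact_force: [-0.5, -0.2, 6.0]
opening: 0.174
grasp_force: 33.2
```

Call:
carry_out:
  targets:
    - {"dp":[0,-8,0],"yaw":0}
    - {"dp":[0,-18,0],"yaw":0}
    - {"dp":[0,-28,0],"yaw":0}
    - {"dp":[0,-38,0],"yaw":0}
    - {"dp":[0,-47,0],"yaw":0}
    - {"dp":[0,-54,0],"yaw":0}
    - {"dp":[0,-60,0],"yaw":0}
    - {"dp":[0,-64,0],"yaw":0}
    - {"dp":[0,-66,0],"yaw":0}
    - {"dp":[0,-66,0],"yaw":0}
    - {"dp":[0,-66,0],"yaw":0}

```text
clock: 4.4
eef_pos: [555.8, -144.1, 157.4]
tcp_rot: [3.141, -0.0, 0.042]
contact_force: [-4.0, 0.6, 8.8]
opening: 0.175
grasp_force: 33.6
```

Call:
carry_out:
  targets:
    - {"dp":[0,-1,0],"yaw":0}
    - {"dp":[0,-2,0],"yaw":0}
    - {"dp":[0,-3,0],"yaw":0}
    - {"dp":[0,-4,0],"yaw":0}
    - {"dp":[0,-4,0],"yaw":0}

```text
clock: 5.03
eef_pos: [555.7, -141.3, 157.5]
tcp_rot: [3.139, -0.001, 0.042]
contact_force: [-4.5, -6.3, 7.9]
opening: 0.179
grasp_force: 33.4
```

The stop has been reached. I'll release and rise.

Call:
carry_out:
  targets:
    - {"dp":[0,2,0],"yaw":0}
    - {"dp":[0,3,0],"yaw":0}
    - {"dp":[0,3,0],"yaw":0}
    - {"dp":[0,3,0],"yaw":0}
    - {"dp":[0,3,0],"yaw":0}
    - {"dp":[0,3,-30],"yaw":0}
    - {"dp":[0,20,-65],"yaw":0}
    - {"dp":[-5,40,-100],"yaw":0}
    - {"dp":[-20,60,-110],"yaw":0}
    - {"dp":[-40,70,-110],"yaw":0}
    - {"dp":[-40,70,-110],"yaw":0}
    - {"dp":[-40,70,-110],"yaw":0}
  fingers: 0

```text
clock: 6.52
eef_pos: [518.2, -211.2, 265.6]
tcp_rot: [-3.141, 0.001, 0.041]
contact_force: [0.4, 0.0, -0.1]
opening: 0.499
grasp_force: 0.0
```

```bash
python3 - <<'E'
from h import *
np.set_printoptions(precision=3,suppress=True)
c,im=shot("wrist","pics/w2.png");np.save("pics/w2.npy",c,allow_pickle=True)
p=lambda P:cv2.projectPoints(np.float64([P]),c["rvec"],c["tvec"],np.array([[c["fx"],0,c["cx"]],[0,c["fy"],c["cy"]],[0,0,1]]),None)[0].ravel()
print(r.sense()["eef_pos"],p((557.5,-211.5,130)))
for k in blobs(im,"red")[1]:
    b=cv2.minAreaRect(k);print(b,ray(c,b[0],165))
u,v=map(int,p((557.5,-211.5,130)));cv2.imwrite("pics/w2c.png",cv2.resize(im[max(0,v-75):v+75,u-100:u+100,::-1],(800,600),interpolation=cv2.INTER_CUBIC));print(u-100,max(0,v-75))
E
```

```text
[ 518.509 -211.158  265.685] [261.207 137.179]
161 62
```

View pics/w2c.png

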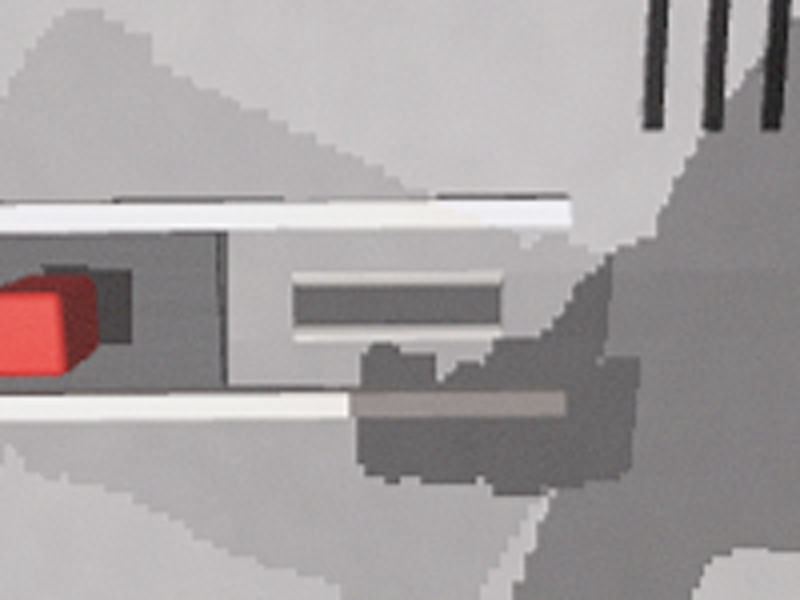

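The crop shows the open slot centred at full-image pixel (260,138), with the shutter plate well clear of it on the left. I'll convert that to a position, work out the rack geometry, and plan the move to the rack.

```bash
python3 - <<'E'
from h import *
np.set_printoptions(precision=2,suppress=True)
c=np.load("pics/w2.npy",allow_pickle=True).item()
f=lambda x,y:(161+(x+.5)/4-.5,62+(y+.5)/4-.5)
for q in ((398,306),(293,272),(293,341),(502,272),(502,341),(227,233),(226,386)): print(q,ray(c,f(*q),130)[0])
E
python3 - <<'E'
from h import *
ct=r.get_calibration("top");im=cv2.imread("pics/top0.png")[:,:,::-1].copy()
m,k=blobs(im,"wood",1000);h=cv2.inRange(cv2.cvtColor(im,cv2.COLOR_RGB2HSV),(5,100,140),(17,255,255));
k=max(k,key=cv2.contourArea);a=cv2.approxPolyDP(cv2.convexHull(k),3,True)[:,0].astype(float);print(a.tolist(),ray(ct,a,85)[:,:2].round().tolist())
togo((508,205,300),0.1)
E
```

```text
(398, 306) [ 556.67 -210.62  130.  ]
(293, 272) [ 562.83 -188.34  130.  ]
(293, 341) [ 548.33 -188.63  130.  ]
(502, 272) [ 564.66 -232.07  130.  ]
(502, 341) [ 550.19 -233.05  130.  ]
(227, 233) [ 570.25 -174.49  130.  ]
(226, 386) [ 538.02 -174.43  130.  ]
[[177.0, 165.0], [187.0, 260.0], [163.0, 263.0], [153.0, 168.0]] [[686.0, 230.0], [450.0, 198.0], [443.0, 256.0], [677.0, 290.0]]
dp [   6.812504   -416.25521498  -34.07128141] yaw -3.3426218594127475
```

Slot at (556.7,-210.6), measured length 44 mm, which is right. The rack's yaw is 0.135, and the yellow pocket is at about (504.5,234.5). Moving above it.

Call:
carry_out:
  targets:
    - {"dp":[0,-30,-10],"yaw":0}
    - {"dp":[0,-75,-10],"yaw":0}
    - {"dp":[1,-125,-10],"yaw":0}
    - {"dp":[2,-175,-10],"yaw":-1}
    - {"dp":[2,-225,-10],"yaw":-2}
    - {"dp":[3,-275,-10],"yaw":-3}
    - {"dp":[3,-325,-10],"yaw":-4}
    - {"dp":[4,-375,-10],"yaw":-5}
    - {"dp":[4,-415,-5],"yaw":-5.4}
    - {"dp":[4,-445,0],"yaw":-5.4}
    - {"dp":[4,-445,0],"yaw":-5.4}
    - {"dp":[4,-445,0],"yaw":-5.4}

```text
clock: 8.07
eef_pos: [503.8, 233.0, 265.9]
tcp_rot: [3.141, 0.001, 0.137]
contact_force: [-0.0, -0.4, -0.2]
opening: 0.498
grasp_force: 0.0
```

```bash
python3 - <<'E'
from h import *
np.set_printoptions(precision=3,suppress=True)
s=r.sense();print(s["clock"],s["eef_pos"],s["tcp_rot"],s["qpos"])
c,im=shot("wrist","pics/w3.png")
for col in ("yellow","blue"):
  for k in blobs(im,col,100)[1]:
    b=cv2.minAreaRect(k);print(col,b,ray(c,cv2.boxPoints(b),155)[:,:2].tolist())
E
```

```text
8.075 [503.829 233.028 265.946] [3.141 0.001 0.137] [ 0.431  0.22   1.755 -0.     1.168  1.865]
yellow ((340.0000305175781, 238.50003051757812), (40.305084228515625, 17.677669525146484), 45.0) [[475.9535297117302, 177.8055317286899], [488.4244207864243, 169.72995363242902], [466.1599347795219, 140.3465367151823], [453.0351964126919, 148.28150642856937]]
yellow ((253.5, 188.0), (52.0, 25.0), 90.0) [[524.9490947190434, 250.07116099511853], [527.6291021542171, 230.65267312900826], [484.46479848019794, 224.35442885820552], [481.6489130929149, 244.76842216803047]]
yellow ((350.0233459472656, 165.87353515625), (37.92599868774414, 17.902568817138672), 86.42366790771484) [[546.7390555442765, 175.65663843110656], [549.4770090006684, 162.15857264582576], [519.999312547126, 153.34369561539296], [517.1311344782312, 167.3224241874809]]
blue ((252.5, 28.0), (56.0, 29.0), 90.0) [[636.0685452554228, 265.7364227585652], [638.7710684970705, 246.1818443565838], [603.858631440365, 241.05480131927163], [601.0282430033053, 261.54347068912205]]
```

View pics/w3.png

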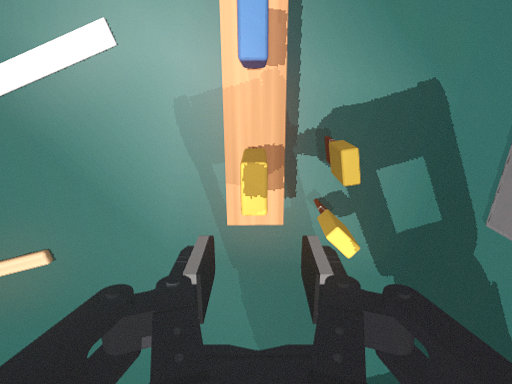

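The wrist view shows the yellow handle at (254,188), midway between the jaws and square to them. Blue is well ahead at (253,28), and both decoys are off to the right. Descending.

Call:
carry_out:
  targets:
    - {"dp":[1,-3,25],"yaw":0}
    - {"dp":[1,-3,60],"yaw":0}
    - {"dp":[1,-3,95],"yaw":0}
    - {"dp":[1,-3,125],"yaw":0}
    - {"dp":[1,-3,145],"yaw":0}
    - {"dp":[1,-3,150],"yaw":0}
    - {"dp":[1,-3,150],"yaw":0}

```text
clock: 9.0
eef_pos: [505.0, 235.7, 116.7]
tcp_rot: [-3.142, -0.0, 0.135]
contact_force: [-1.2, 0.2, -0.5]
opening: 0.5
grasp_force: 0.0
```

Call:
carry_out:
  targets:
    - {"dp":[0,0,0],"yaw":0}
    - {"dp":[0,0,0],"yaw":0}
    - {"dp":[0,0,0],"yaw":0}
    - {"dp":[0,0,0],"yaw":0}
    - {"dp":[0,0,0],"yaw":0}
    - {"dp":[0,0,0],"yaw":0}
  fingers: -1
  grip_force: 60

```text
clock: 9.75
eef_pos: [505.4, 236.4, 117.4]
tcp_rot: [-3.141, -0.002, 0.136]
contact_force: [-0.3, -0.8, 6.8]
opening: 0.249
grasp_force: 59.2
```

Call:
carry_out:
  targets:
    - {"dp":[0,0,-10],"yaw":0}
    - {"dp":[0,0,-30],"yaw":0}
    - {"dp":[0,0,-55],"yaw":0}
    - {"dp":[0,0,-85],"yaw":0}
    - {"dp":[0,0,-115],"yaw":0}
    - {"dp":[0,0,-140],"yaw":0}
    - {"dp":[0,0,-160],"yaw":0}
    - {"dp":[0,0,-175],"yaw":0}
    - {"dp":[0,0,-175],"yaw":0}
    - {"dp":[0,0,-175],"yaw":0}

```text
clock: 11.0
eef_pos: [504.2, 236.0, 290.5]
tcp_rot: [3.141, 0.001, 0.136]
contact_force: [-1.3, -0.4, -1.3]
opening: 0.248
grasp_force: 58.8
```

```bash
python3 - <<'E'
from h import *
np.set_printoptions(precision=3,suppress=True)
s=r.sense();print(s["clock"],s["eef_pos"],s["tcp_rot"],s["qpos"],s["opening"],s["grasp_force"])
togo((556.7,-210.6,300),1.613)
E
```

```text
11.0 [504.196 235.994 290.494] [3.141 0.001 0.136] [0.435 0.201 1.722 0.    1.22  1.87 ] 0.24779622671799004 58.75947296619415
dp [ -8.413 449.594  -9.346] yaw -84.64221667733518
```

Call:
carry_out:
  targets:
    - {"dp":[0,20,-10],"yaw":-5}
    - {"dp":[-1,55,-15],"yaw":-13}
    - {"dp":[-2,95,-15],"yaw":-21}
    - {"dp":[-3,140,-15],"yaw":-29}
    - {"dp":[-4,185,-15],"yaw":-37}
    - {"dp":[-5,230,-15],"yaw":-45}
    - {"dp":[-6,275,-15],"yaw":-53}
    - {"dp":[-7,320,-15],"yaw":-61}
    - {"dp":[-8,365,-15],"yaw":-69}
    - {"dp":[-8,405,-15],"yaw":-77}
    - {"dp":[-8,435,-15],"yaw":-82}
    - {"dp":[-8,450,-15],"yaw":-84.6}

```text
clock: 12.5
eef_pos: [557.1, -212.3, 304.8]
tcp_rot: [-3.14, -0.001, 1.613]
contact_force: [1.0, -0.1, -0.7]
opening: 0.247
grasp_force: 58.9
```

Call:
carry_out:
  targets:
    - {"dp":[0,0,5],"yaw":0}
    - {"dp":[0,0,15],"yaw":0}
    - {"dp":[0,0,25],"yaw":0}
    - {"dp":[0,0,32],"yaw":0}
    - {"dp":[0,0,32],"yaw":0}
    - {"dp":[0,0,32],"yaw":0}

```text
clock: 13.25
eef_pos: [557.8, -210.7, 274.6]
tcp_rot: [3.141, 0.0, 1.612]
contact_force: [-0.2, -0.7, -1.1]
opening: 0.252
grasp_force: 58.9
```

```bash
python3 - <<'E'
from h import *
np.set_printoptions(precision=3,suppress=True)
s=r.sense();print(s["clock"],s["eef_pos"],s["tcp_rot"],s["opening"],s["grasp_force"],s["qpos"])
c,im=shot("wrist","pics/w4.png")
K=np.array([[c["fx"],0,c["cx"]],[0,c["fy"],c["cy"]],[0,0,1]])
p=lambda P:cv2.projectPoints(np.float64([P]),c["rvec"],c["tvec"],K,None)[0].ravel()
print(p((556.7,-210.6,130)),p((556.7,-210.6,170)))
u,v=256,160
cv2.imwrite("pics/w4c.png",cv2.resize(im[85:235,156:356,::-1],(800,600),interpolation=cv2.INTER_CUBIC))
E
```

```text
13.25 [ 557.799 -210.691  274.553] [3.141 0.    1.612] 0.25169873106190815 58.924081921577454 [-0.364  0.277  1.659  0.     1.205 -0.405]
[256.429 180.496] [256.3   193.813]
```

View pics/w4c.png

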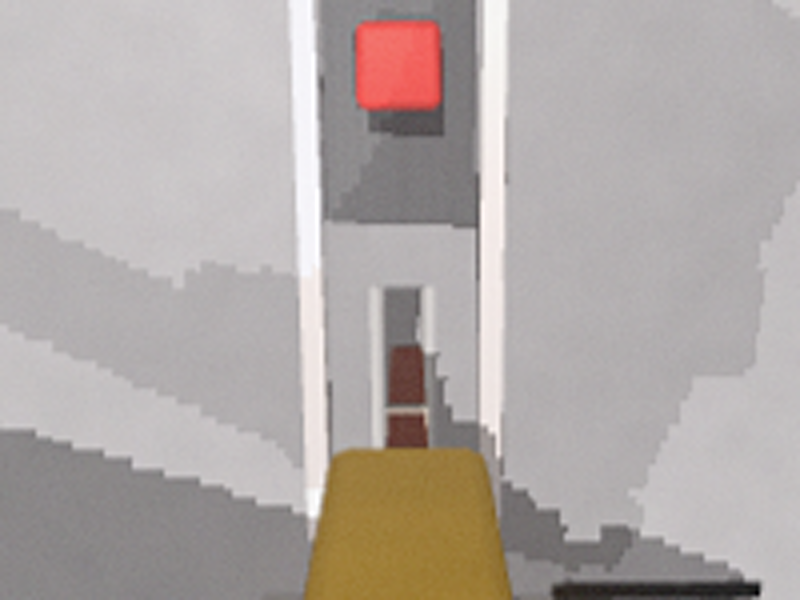

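The crop shows the blade end at (257.7,171), just right of the slot centreline at column 256.7. The slot's visible end is at row 156.5. I'll turn these into offsets.

```bash
python3 - <<'E'
from h import *
np.set_printoptions(precision=2,suppress=True)
c=r.get_calibration("wrist");f=lambda x,y:(156+(x+.5)/4-.5,85+(y+.5)/4-.5)
im=cv2.imread("pics/w4.png")
for v in (158,162,166,174,178,183,192,194): print(v,im[v,245:270].sum(1)//3)
print(c["cx"],c["cy"])
for q,z in (((403,300),130),((403,430),130),((403,286),130),((407,346),172),((407.5,410),215),((407,452),242),((408,600),310)): print(q,z,ray(c,f(*q),z)[0])
E
```

```text
158 [177 177 176 194 209 198 171 122 114 114 113 115 117 116 112 100 167 200
 213 197 182 179 180 180 180]
162 [178 176 174 195 210 200 167 125 116 119 115 113 114 114 112  99 166 198
 212 195 183 181 178 179 180]
166 [178 178 177 195 210 201 176 125 115 116 115 113 114 113 109 147 174 198
 211 195 181 181 181 179 180]
174 [175 175 174 185 208 203 180 117  95  76  76  77  70  75  73  69  81 125
 134 121 160 181 181 181 182]
178 [175 173 175 183 210 203 179 124  86  75  74  77  77  77  75  74  64 131
 138 124 179 184 185 185 181]
183 [176 172 173 169 209 206 182 129  80  70  74  69  71  79  70  71  69 110
 137 125 114 112 174 180 177]
192 [174 172 173 172 208 207 187 143  86  69  65  75  72  74  75  71  69  91
 133 122 117 115 114 115 115]
194 [174 175 174 172 202 208 188 124  75  70  68  74  68  68  70  70  64  83
 135 127 114 113 112 114 114]
257.68840132432683 190.8115900343752
(403, 300) 130 [ 555.95 -191.5   130.  ]
(403, 430) 130 [ 557.19 -221.78  130.  ]
(403, 286) 130 [ 555.82 -188.35  130.  ]
(407, 346) 172 [ 556.83 -191.89  172.  ]
(407.5, 410) 215 [ 556.89 -191.98  215.  ]
(407, 452) 242 [ 556.72 -190.09  242.  ]
(408, 600) 310 [ 556.38 -180.85  310.  ]
```

The paddle needs to shift about -0.9 mm in x and +1.3 mm in y. I'll apply that, descend to just above the lid, and check again.

Call:
carry_out:
  targets:
    - {"dp":[1.3,-0.9,4],"yaw":0}
    - {"dp":[1.3,-0.9,12],"yaw":0}
    - {"dp":[1.3,-0.9,22],"yaw":0}
    - {"dp":[1.3,-0.9,30],"yaw":0}
    - {"dp":[1.3,-0.9,34],"yaw":0}
    - {"dp":[1.3,-0.9,34],"yaw":0}
    - {"dp":[1.3,-0.9,34],"yaw":0}

```text
clock: 14.18
eef_pos: [556.8, -209.6, 240.5]
tcp_rot: [3.141, 0.0, 1.612]
contact_force: [-0.3, 0.3, -2.0]
opening: 0.248
grasp_force: 58.9
```

```bash
python3 - <<'E'
from h import *
np.set_printoptions(precision=2,suppress=True)
s=r.sense();print(s["clock"],s["eef_pos"],s["tcp_rot"])
c,im=shot("wrist","pics/w5.png")
print(c)
cv2.imwrite("pics/w5c.png",cv2.resize(im[130:220,196:316,::-1],(800,600),interpolation=cv2.INTER_NEAREST))
E
```

```text
14.175 [ 556.83 -209.57  240.53] [3.14 0.   1.61]
{'fx': 317.9612760430569, 'fy': 317.9612760430569, 'cx': 257.68840132432683, 'cy': 190.8115900343752, 'rvec': array([-2.84, -0.06, -0.01]), 'tvec': array([-547.71, -259.76,  311.48])}
```

View pics/w5c.png

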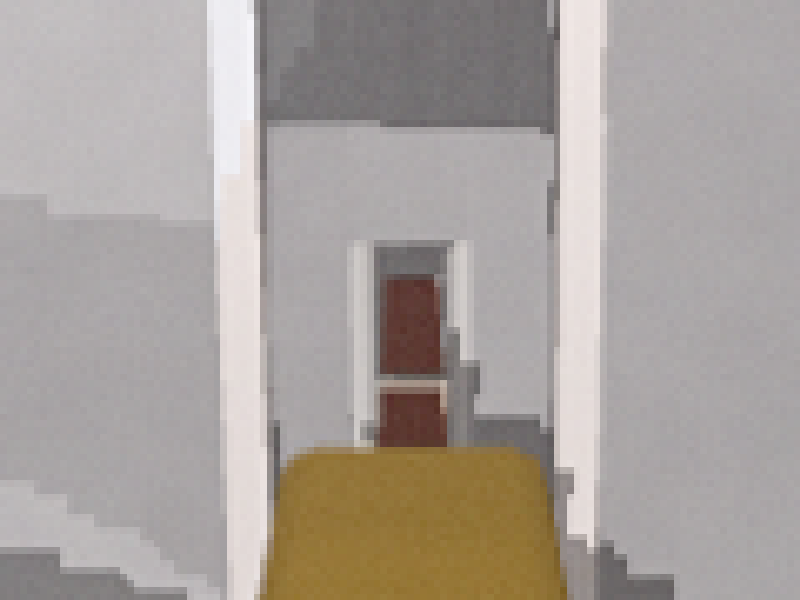

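The blade end is centred in the slot laterally: both are at crop column 411. It is about 2 mm short of the slot's near end lengthwise, which is the right clearance. Inserting gently.

Call:
carry_out:
  targets:
    - {"dp":[0,0,3],"yaw":0}
    - {"dp":[0,0,6],"yaw":0}
    - {"dp":[0,0,9],"yaw":0}
    - {"dp":[0,0,12],"yaw":0}
    - {"dp":[0,0,15],"yaw":0}
    - {"dp":[0,0,15],"yaw":0}

```text
clock: 14.98
eef_pos: [556.5, -209.4, 224.9]
tcp_rot: [-3.141, -0.0, 1.612]
contact_force: [0.2, 0.0, -0.7]
opening: 0.257
grasp_force: 58.9
```

No contact, so the blade is in the slot. Continuing.

Call:
carry_out:
  targets:
    - {"dp":[0,0,5],"yaw":0}
    - {"dp":[0,0,11],"yaw":0}
    - {"dp":[0,0,17],"yaw":0}
    - {"dp":[0,0,23],"yaw":0}
    - {"dp":[0,0,29],"yaw":0}
    - {"dp":[0,0,35],"yaw":0}
    - {"dp":[0,0,41],"yaw":0}
    - {"dp":[0,0,46],"yaw":0}
    - {"dp":[0,0,49],"yaw":0}
    - {"dp":[0,0,49],"yaw":0}
    - {"dp":[0,0,49],"yaw":0}
    - {"dp":[0,0,49],"yaw":0}

```text
clock: 16.48
eef_pos: [556.8, -209.6, 176.5]
tcp_rot: [3.141, 0.0, 1.612]
contact_force: [0.8, -1.0, -2.0]
opening: 0.249
grasp_force: 58.9
```

```bash
python3 - <<'E'
from h import *
np.set_printoptions(precision=2,suppress=True)
s=r.sense();print(s)
c,im=shot("wrist","pics/w6.png")
c2,i2=shot("scene","pics/s6.png")
cv2.imwrite("pics/f6.png",np.hstack([cv2.resize(im[100:250,176:336,::-1],(400,375)),cv2.resize(i2[50:170,90:218,::-1],(400,375))]))
E
```

```text
{'clock': 16.475, 'qpos': array([-0.36,  0.37,  1.76, -0.  ,  1.01, -0.4 ]), 'qvel': array([-0.,  0.,  0., -0., -0., -0.]), 'joint_efforts': array([ -0.  , -59.43, -31.52,  -0.  ,  -0.  ,   0.  ]), 'eef_pos': array([ 556.8 , -209.56,  176.52]), 'tcp_rot': array([3.14, 0.  , 1.61]), 'contact_force': array([ 0.84, -0.98, -1.99]), 'wrist_torque': array([-0.  , -0.02,  0.03]), 'grasp_force': 58.923912048339844, 'opening': 0.24931515662808132}
```

View pics/f6.png

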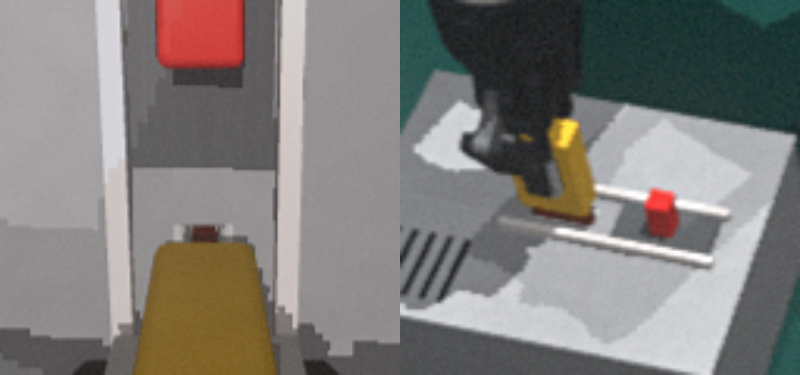

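The blade is in the slot with no contact load. The white line has gone below the lid, the handle is about 14 mm above it, and the shutter is open. Handing in.

```bash
python3 -c "
from rig import r
print(r.sign_off())"
```

```text
the job is handed in; nothing more can be done
None
```

The job is handed in (no verdict was returned): shutter open to its stop, and the yellow paddle held still in the slot, lower edge about 55 mm below the lid and handle clear above it.

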